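# Find the hatch with the failed lock and push it open

## Robot

A 7-joint arm with a two-finger parallel gripper is mounted at the origin on a cart in front of the work surface, level with it; the furniture and walls round the work are solid. World frame = base frame: x ahead of the robot, y to its left, z up, the work surface at z = 0. Lengths are in m, angles in degrees, forces in N, time in s.
With the tool pointing down it reaches from about 0.425 to 0.875 m from the base axis. Payload 4.7 kg.
Tool frame: the origin (TCP) lies on the front face of the gripper's body, between the roots of the fingers; the fingertips stand 70 mm ahead of it and the grasp point (between the pads) lies 51 mm ahead of it; z points along the fingers, y is the direction in which the jaws open and shut (so a half turn about z gives the same grasp; the last joint's range is limited). The gripper opens to 87 mm and grips with 3 to 60 N. Pads are 19 mm wide; open, the fingers measure 117 mm over their backs; the gripper's body (75 mm by 190 mm) begins 51 mm behind the grasp point.
Start: joints at [-62.733, 18.392, -4.016, 83.108, 1.295, 78.541, -3.26], TCP at [0.29, 0.582, 0.292] pointing down, gripper open.
Joint ranges: [-163.93, 163.93], [-17.29, 119.83], [-79.2, 71.16], [3.27, 140.29], [-89.18, 269.18], [5.43, 117.66], [-154.24, 154.24]. Speed limits (degrees/s): [147.25, 147.25, 180, 180, 180, 180, 180].

## Interface

Orientations are given as [roll, pitch, yaw] about the fixed x, y, z axes, in that order (R = Rz(yaw) Ry(pitch) Rx(roll)).
In Python, from cell import env gives the robot as it stands.
- The arm moves only by the tool drive_tool, never from a script. Its argument "commands" is a list of rows, each a list of 7 numbers: the shift along the tool's x, y, z in cm, then the turn, a rotation vector about the tool's x, y, z in degrees, then the opening, from 0 (shut) to 1 (fully open). In form: [[tx, ty, tz, rx, ry, rz, hand], ...]. A call has 1 to 20 rows; each row shifts and turns the commanded pose from where the row before left it, along the tool's axes as they then stand; what a row does not reach is not made up. A row lasts 1/12 s, in which the tool goes at most 41.7 mm and 7.16 degrees, less where a joint would pass 70% of its speed; a pose out of reach is approached as far as the arm can. A call is refused whole if a number of a shift passes 4.17 or a number of a turn 7.16, either way. A call with a gripper value outside its range is refused whole. The fingers move at their own pace and stop on an object; "force" is the grip in N (left out, the last holds). Time passes only in rows, so rows that do not move let the fingers close. It gives the time, the measured TCP pose, the force and the opening at its end, in the units of the state.
- env.get_obs(): the state, without advancing time (a new reading comes with each control period).
- env.read_camera(name): name is "scene" or "top" or "wrist"; returns a dict with "img" (420x560x3 uint8, blue, green, red), "mtx" (3x3 intrinsics, pixels), "pose" (4x4, takes a point from camera to world coordinates). Camera axes: x right, y down, z forward; pixel columns grow to the right and rows downward; lengths in m; the calibration is good to about 2 mm. A picture is of the moment at which its call begins. There is no depth.
- env.sign_off(): hands the job in, once; it reports no verdict.
The state is a dict: "time_s": time; "qpos": joint angles; "joint_velocities": joint speeds; "effort": joint torques, N m; "tool_pos": TCP position; "tool_rot": TCP orientation; "force": force on the tool from outside, world axes, zero at the start; "wrist_torque": the same for the moment, N m; "grip_width": finger opening in m.
Only numpy, scipy, OpenCV 4.12 (cv2) and the standard library are available. Lean on these libraries where they do the work, as an engineer would, in place of code of your own. Each camera call takes 0.05 s, during which the arm holds its last target.

## Task

One of the four identical hatches on the grey unit has a failed lock. With closed fingertips press the far halves of the hatches in turn until you find the one that rocks, then push that far half down until the hatch tips open by more than 45 degrees and stands so by itself. Grip and lift nothing, and leave the small things round the unit where they are.

Things in the scene. Friction and masses are not known exactly. Their poses are not given: they have to be found in the camera images.
- unit: Grey access-hatch unit fixed on the table: housing 147 (x) x 382 (y) x 75 (z) mm with four identical hatches in a row along y in its top. Origin: centre of the underside; +x points away from the robot, +y left. Rims 14 mm wide, tops 75 mm above the table. Under each hatch is a well 119 x 78 mm, floor 6 mm above the table. Hatch centres at y = +138, +46, -46, -138 mm.
- hatch_1 (a joint): Tilt (rad) of the leftmost hatch: aluminium plate 116 (x) x 75 (y) x 8 mm, a see-saw on pins across its middle, 72 mm above the table. 0 = shut; growing, the far half sinks into the well and the near half rises; stop at 1.25. The near half rests on a stop. Locked: gives under 0.05 rad when pressed. Loose: gives at about 2 N on the press point and stays where left.
- hatch_2 (a joint): Tilt (rad) of the second from the left hatch: aluminium plate 116 (x) x 75 (y) x 8 mm, a see-saw on pins across its middle, 72 mm above the table. 0 = shut; growing, the far half sinks into the well and the near half rises; stop at 1.25. The near half rests on a stop. Locked: gives under 0.05 rad when pressed. Loose: gives at about 2 N on the press point and stays where left.
- hatch_3 (a joint): Tilt (rad) of the third from the left hatch: aluminium plate 116 (x) x 75 (y) x 8 mm, a see-saw on pins across its middle, 72 mm above the table. 0 = shut; growing, the far half sinks into the well and the near half rises; stop at 1.25. The near half rests on a stop. Locked: gives under 0.05 rad when pressed. Loose: gives at about 2 N on the press point and stays where left.
- hatch_4 (a joint): Tilt (rad) of the rightmost hatch: aluminium plate 116 (x) x 75 (y) x 8 mm, a see-saw on pins across its middle, 72 mm above the table. 0 = shut; growing, the far half sinks into the well and the near half rises; stop at 1.25. The near half rests on a stop. Locked: gives under 0.05 rad when pressed. Loose: gives at about 2 N on the press point and stays where left.
- press_1 (a point): Press point of hatch 1: top of its grey ribbed pad, middle of the far half, 30 mm beyond the pivot along the unit's +x; 76 mm above the table when shut; tilts with the hatch. A fingertip going 35 to 40 mm straight down here tips the loose hatch to about 0.9 to 1.2 rad. Well walls: 29 mm away at the far side, 39 mm left and right.
- press_2 (a point): Press point of hatch 2: top of its grey ribbed pad, middle of the far half, 30 mm beyond the pivot along the unit's +x; 76 mm above the table when shut; tilts with the hatch. A fingertip going 35 to 40 mm straight down here tips the loose hatch to about 0.9 to 1.2 rad. Well walls: 29 mm away at the far side, 39 mm left and right.
- press_3 (a point): Press point of hatch 3: top of its grey ribbed pad, middle of the far half, 30 mm beyond the pivot along the unit's +x; 76 mm above the table when shut; tilts with the hatch. A fingertip going 35 to 40 mm straight down here tips the loose hatch to about 0.9 to 1.2 rad. Well walls: 29 mm away at the far side, 39 mm left and right.
- press_4 (a point): Press point of hatch 4: top of its grey ribbed pad, middle of the far half, 30 mm beyond the pivot along the unit's +x; 76 mm above the table when shut; tilts with the hatch. A fingertip going 35 to 40 mm straight down here tips the loose hatch to about 0.9 to 1.2 rad. Well walls: 29 mm away at the far side, 39 mm left and right.
- vial: Loose brown vial with black cap, 30 mm across, 52 mm tall, standing left of the unit; origin: centre of its base. To be left alone.
- jar: Loose white jar with dark lid, 44 mm across, 46 mm tall, standing right of the unit; origin: centre of its base. To be left alone.
- screw: Loose thumb screw, 13 mm across, 26 mm tall, standing in front of the unit, to the left; origin: centre of its base. To be left alone.
- wedge: Loose steel step wedge, 20 x 80 x 22 mm, lying in front of the unit, to the right; origin: centre of its underside. To be left alone.

How it is judged (in metres and radians):
On the way:
1. the loose hatch rocks: its tilt passes 0.1 rad (value of joint any of hatch_1, hatch_2, hatch_3, hatch_4 above 0.1 rad), for 0.1 s.
At the end, for the whole second after the job is handed in: One hatch (only the loose one can move) stands tipped open by more than 0.75 rad (43 degrees) and is at rest (((value of joint hatch_1 above 0.75 rad and velocity of joint hatch_1 between -0.05 and 0.05 rad/s) or (value of joint hatch_2 above 0.75 rad and velocity of joint hatch_2 between -0.05 and 0.05 rad/s) or (value of joint hatch_3 above 0.75 rad and velocity of joint hatch_3 between -0.05 and 0.05 rad/s) or (value of joint hatch_4 above 0.75 rad and velocity of joint hatch_4 between -0.05 and 0.05 rad/s))); the robot touches nothing.
It fails at once if a vial is moved by more than 15 mm (distance of vial from where it was at the start of the episode above 0.015 m).
It fails at once if a jar is moved by more than 15 mm (distance of jar from where it was at the start of the episode above 0.015 m).
It fails at once if a thumb screw is moved by more than 15 mm (distance of screw from where it was at the start of the episode above 0.015 m).
It fails at once if a step wedge is moved by more than 15 mm (distance of wedge from where it was at the start of the episode above 0.015 m).
It fails at once if a hatch is gripped: fingers press on its top pad and on its underside at once ((contact force between the fingers and hatch_1_c1 above 1 N and contact force between the fingers and hatch_1_c2 above 1 N) or (contact force between the fingers and hatch_2_c1 above 1 N and contact force between the fingers and hatch_2_c2 above 1 N) or (contact force between the fingers and hatch_3_c1 above 1 N and contact force between the fingers and hatch_3_c2 above 1 N) or (contact force between the fingers and hatch_4_c1 above 1 N and contact force between the fingers and hatch_4_c2 above 1 N)).
It also fails if it takes over 42 s, if anything falls off the work surface, if the arm or the gripper's body presses on something with over 40 N, if the wrist force passes 120 N, or if a joint passes its speed limit or range.

## Working session

There is one attempt and no reset: what is moved stays moved. The work goes in short steps, Python scripts to look and compute and a tool call to move; the robot and the scene stay as the last step left them, time stands still between calls to the robot, and variables do not carry over. Pictures are saved under pics/ and viewed, and the job is handed in when it is done.

Besides the shell and the picture viewer there is one more tool, called after "Emit:" as a command line: name --pt "numbers of a row" for each row, then --argument value for the rest. drive_tool: Moves the arm, as the interface text tells. Its arguments: {"type":"object","properties":{"commands":{"type":"array"},"force":{"type":"number"}},"required":["commands"]}

```bash
mkdir -p pics
python3 - <<'E'
from cell import env
import cv2
o=env.get_obs();print(o)
for n in("top","scene"):
    c=env.read_camera(n);cv2.imwrite(f"pics/{n}0.png",c["img"]);print(n,c["mtx"].tolist(),c["pose"].round(4).tolist())
E
```

```text
{'time_s': 0.0, 'qpos': array([-62.73361578,  18.43783939,  -4.01499309,  83.17333294,
         1.29502214,  78.54138818,  -3.26014354]), 'joint_velocities': array([ 0.04380276,  0.01443015,  0.063058  ,  0.02543378, -0.0535977 ,
        0.00717339, -0.02322056]), 'effort': array([-1.49825128e-04, -4.91297185e+01, -4.03919024e-01, -3.12520730e+01,
       -6.38848683e-02,  4.39469505e-02,  1.77060856e-04]), 'tool_pos': array([0.28946733, 0.58152412, 0.2911889 ]), 'tool_rot': array([-1.79892680e+02,  5.92479347e-03,  1.53542686e+02]), 'force': array([-0.31476096, -0.2838252 ,  0.36211049]), 'wrist_torque': array([-0.03046717,  0.03764332, -0.00214165]), 'grip_width': 0.08716622357067555}
top [[538.4504176538491, 0.0, 281.0117640055644], [0.0, 538.4504176538491, 206.72807088852758], [0.0, 0.0, 1.0]] [[-0.0034, -0.9887, 0.1497, 0.3342], [-0.9999, 0.0053, 0.0125, 0.0035], [-0.0132, -0.1496, -0.9887, 1.2364], [0.0, 0.0, 0.0, 1.0]]
scene [[485.3289486287558, 0.0, 284.71986772073876], [0.0, 485.3289486287558, 207.05058729472077], [0.0, 0.0, 1.0]] [[0.838, -0.2198, 0.4994, 0.004], [-0.545, -0.3814, 0.7467, -0.7295], [0.0263, -0.8979, -0.4394, 0.5273], [0.0, 0.0, 0.0, 1.0]]
```

View pics/top0.png

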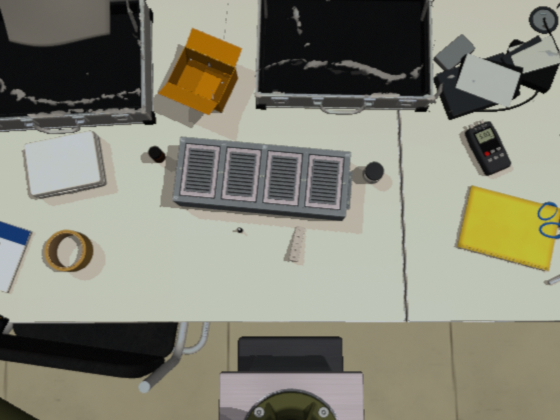

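View pics/scene0.png

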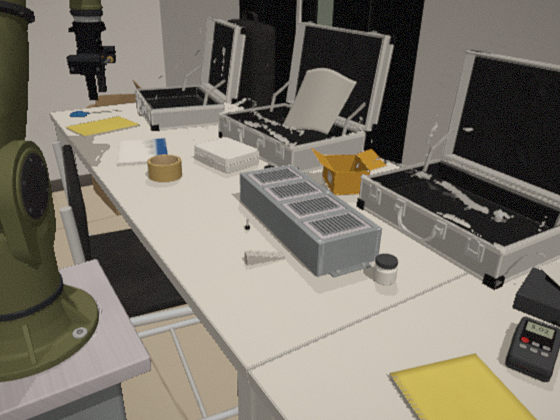

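Run:
```python
import cv2
i=cv2.imread("pics/top0.png")[125:225,165:365]
cv2.imwrite("pics/c0.png",cv2.resize(i,None,fx=4,fy=4,interpolation=cv2.INTER_CUBIC))
```

```text
(no output)
```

View pics/c0.png

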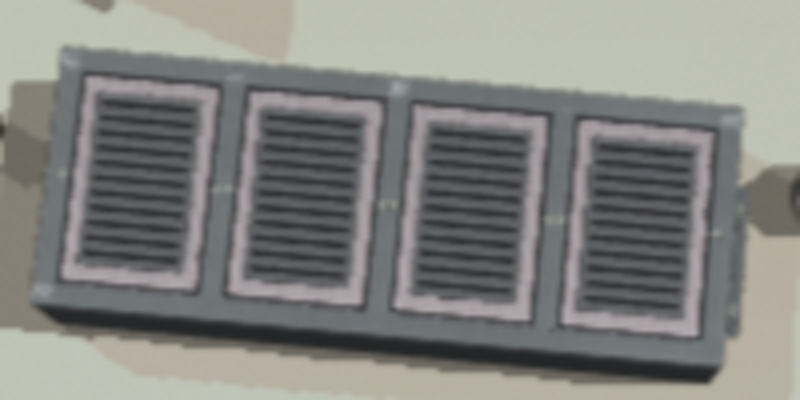

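```bash
cat > h.py <<'E'
import numpy as np, json
K=np.array([[538.4504176538491,0,281.0117640055644],[0,538.4504176538491,206.72807088852758],[0,0,1]])
from cell import env
def ray(c,uv,z):
    K,P=c["mtx"],c["pose"]; d=P[:3,:3]@np.linalg.solve(K,[uv[0],uv[1],1]); o=P[:3,3]
    return o+d*(z-o[2])/d[2]
E
python3 - <<'E'
from h import *
from scipy.optimize import least_squares
c=env.read_camera("top")
f=lambda u,v,z:ray(c,((u+.5)/4-.5+165,(v+.5)/4-.5+125),z)[:2]
src=[];dst=[]
def add(m,p): src.append(m);dst.append(p)
for y,q in((.138,[(83,74),(220,86),(197,292),(61,279)]),(-.138,[(577,120),(716,130),(699,337),(561,327)])):
    for (sx,sy),(u,v) in zip([(1,1),(1,-1),(-1,-1),(-1,1)],q): add((sx*.058,y+sy*.0375),f(u,v,.076))
for (sx,sy),(u,v) in zip([(1,1),(1,-1),(-1,-1),(-1,1)],[(62,48),(742,106),(718,366),(35,303)]): add((sx*.0735,sy*.191),f(u,v,.075))
src=np.array(src);dst=np.array(dst)
R=lambda a:np.array([[np.cos(a),-np.sin(a)],[np.sin(a),np.cos(a)]])
r=least_squares(lambda p:(src@R(p[2]).T+p[:2]-dst).ravel(),[.6,0,0])
print(r.x,np.degrees(r.x[2]));print((r.fun.reshape(-1,2)*1000).round(1))
for y in(.138,.046,-.046,-.138): print(R(r.x[2])@[.03,y]+r.x[:2])
for n,u,v,z in(("vial",157,154,.05),("jar",374,172,.046),("case front",343,107,.1),("case r",262,104,.1),("box",205,108,.05),("boxtop",190,32,.1)): print(n,ray(c,(u,v),z))
o=env.get_obs();print(o["tool_pos"],o["tool_rot"])
E
```

```text
[ 0.57892416  0.06051005 -0.09691124] -5.552605227645212
[[-0.4 -1. ]
 [-0.3  0.8]
 [ 0.2  1. ]
 [-0.2  0.9]
 [ 1.  -1.4]
 [-0.1  0.6]
 [-0.2  0.2]
 [ 1.2 -0.1]
 [ 1.2  0.7]
 [ 0.  -1.6]
 [-1.3 -3.7]
 [-1.   3.6]]
[0.62213622 0.19495973]
[0.61323434 0.10339142]
[0.60433245 0.0118231 ]
[ 0.59543057 -0.07974522]
vial [0.63625796 0.29958103 0.05      ]
jar [ 0.59235384 -0.19116992  0.046     ]
case front [ 0.72661389 -0.11875565  0.1       ]
case r [0.73488675 0.05897122 0.1       ]
box [0.74399852 0.19237381 0.05      ]
boxtop [0.90492365 0.22140399 0.1       ]
[0.28948434 0.58161772 0.29142104] [-1.79916569e+02  4.06138884e-03  1.53545043e+02]
```

Emit:
drive_tool --pt "0 0 0 0 0 -7 0" --pt "0 0 0 0 0 -7 0" --pt "0 0 0 0 0 -6.9 0" --pt "-2.17 -2.07 0.3 0 0 0 0" --pt "-2.17 -2.07 0.3 0 0 0 0" --pt "-2.17 -2.07 0.3 0 0 0 0" --pt "-2.17 -2.07 0.3 0 0 0 0" --pt "-2.17 -2.07 0.3 0 0 0 0" --pt "-2.17 -2.07 0.3 0 0 0 0" --pt "-2.17 -2.07 0.3 0 0 0 0" --pt "-2.17 -2.07 0.3 0 0 0 0" --pt "-2.17 -2.07 0.3 0 0 0 0" --pt "-2.17 -2.07 0.3 0 0 0 0" --pt "-2.17 -2.07 0.3 0 0 0 0" --pt "-2.17 -2.07 0.3 0 0 0 0" --pt "-2.17 -2.07 0.3 0 0 0 0" --pt "-2.17 -2.07 0.3 0 0 0 0" --pt "-2.17 -2.07 0.3 0 0 0 0" --pt "-2.17 -2.07 0.3 0 0 0 0" --pt "-2.17 -2.07 0.3 0 0 0 0" --force 10

```text
time_s: 1.82
tool_pos: [0.6233, 0.1947, 0.2408]
tool_rot: [-180.0, -0.0, 174.4]
force: [0.2, 0.4, -0.5]
grip_width: 0.0003
```

```bash
cat >> h.py <<'E'
from scipy.spatial.transform import Rotation as Ro
import sys
PP={1:(.6221,.1950),2:(.6132,.1034),3:(.6043,.0118),4:(.5954,-.0797)}
def go(k,ztip):
    o=env.get_obs(); R=Ro.from_euler("xyz",o["tool_rot"],degrees=True)
    T=Ro.from_euler("xyz",[180,0,174.45],degrees=True)
    print("t",o["time_s"],o["tool_pos"].round(4),o["tool_rot"].round(2),"F",o["force"].round(1),"w",o["grip_width"])
    print("tool shift cm",(R.inv().apply(np.array([*PP[k],ztip+.07])-o["tool_pos"])*100).round(2),"turn",(R.inv()*T).as_rotvec(degrees=True).round(2))
E
python3 -c "
from h import *
go(1,.09)"
```

```text
t 1.8167 [0.6233 0.1947 0.2408] [-1.7999e+02 -3.0000e-02  1.7445e+02] F [ 0.2  0.4 -0.5] w 0.00034581113904627234
tool shift cm [0.12 0.02 8.08] turn [-0.01 -0.03 -0.  ]
```

Emit:
drive_tool --pt "0.1 0 2 0 0 0 0" --pt "0 0 2.5 0 0 0 0" --pt "0 0 2.5 0 0 0 0" --pt "0 0 1.5 0 0 0 0" --pt "0 0 0.6 0 0 0 0" --pt "0 0 0 0 0 0 0" --pt "0 0 0.2 0 0 0 0" --pt "0 0 0.2 0 0 0 0" --pt "0 0 0.1 0 0 0 0" --pt "0 0 0 0 0 0 0"

```text
time_s: 2.65
tool_pos: [0.6222, 0.1963, 0.1462]
tool_rot: [180.0, 0.1, 174.4]
force: [0.1, 0.6, 0.3]
grip_width: 0.0004
```

Emit:
drive_tool --pt "0 0 0.2 0 0 0 0" --pt "0 0 0.2 0 0 0 0" --pt "0 0 0 0 0 0 0"

```text
time_s: 2.9
tool_pos: [0.6224, 0.1962, 0.1458]
tool_rot: [179.9, 0.1, 174.4]
force: [-7.0, -2.8, 18.2]
grip_width: 0.0002
```

Emit:
drive_tool --pt "0 0 -1.5 0 0 0 0" --pt "0 0 -1.5 0 0 0 0" --pt "0 -2.3 0 0 0 0 0" --pt "0 -2.3 0 0 0 0 0" --pt "0 -2.3 0 0 0 0 0" --pt "0 -2.3 0 0 0 0 0" --pt "0 0 1.0 0 0 0 0" --pt "0 0 1.0 0 0 0 0" --pt "0 0 0 0 0 0 0" --pt "0 0 0 0 0 0 0"

```text
time_s: 3.73
tool_pos: [0.6121, 0.1061, 0.1503]
tool_rot: [180.0, -0.1, 174.6]
force: [0.7, 1.4, -0.3]
grip_width: 0.0006
```

```bash
python3 -c "
from h import *
go(2,.076)"
```

```text
t 3.7333 [0.6121 0.1061 0.1503] [ 1.7998e+02 -1.1000e-01  1.7456e+02] F [ 0.7  1.4 -0.3] w 0.0006174863164155778
tool shift cm [-0.13 -0.26  0.43] turn [ 0.02 -0.11  0.11]
```

Emit:
drive_tool --pt "-0.1 -0.2 0.2 0 0 0 0" --pt "0 0 0.3 0 0 0 0" --pt "0 0 0.2 0 0 0 0" --pt "0 0 0.2 0 0 0 0" --pt "0 0 0 0 0 0 0" --pt "0 0 0 0 0 0 0"

```text
time_s: 4.23
tool_pos: [0.614, 0.1027, 0.1426]
tool_rot: [180.0, 0.1, 174.5]
force: [0.9, 1.3, 1.5]
grip_width: 0.0007
```

Emit:
drive_tool --pt "0 0 0.3 0 0 0 0" --pt "0 0 0.3 0 0 0 0" --pt "0 0 0.3 0 0 0 0" --pt "0 0 0 0 0 0 0"

```text
time_s: 4.57
tool_pos: [0.6131, 0.1024, 0.1324]
tool_rot: [-180.0, -0.1, 174.4]
force: [0.8, 0.8, 1.3]
grip_width: 0.0003
```

```bash
python3 -c "
from h import *
import cv2
go(2,.037)
c=env.read_camera('scene');cv2.imwrite('pics/s1.png',cv2.resize(c['img'][130:300,200:420],None,fx=3,fy=3))"
```

```text
t 4.5667 [0.6131 0.1024 0.1324] [-1.7999e+02 -7.0000e-02  1.7445e+02] F [0.8 0.8 1.3] w 0.0003373755401319679
tool shift cm [-0.    0.1   2.54] turn [-0.01 -0.07 -0.  ]
```

View pics/s1.png

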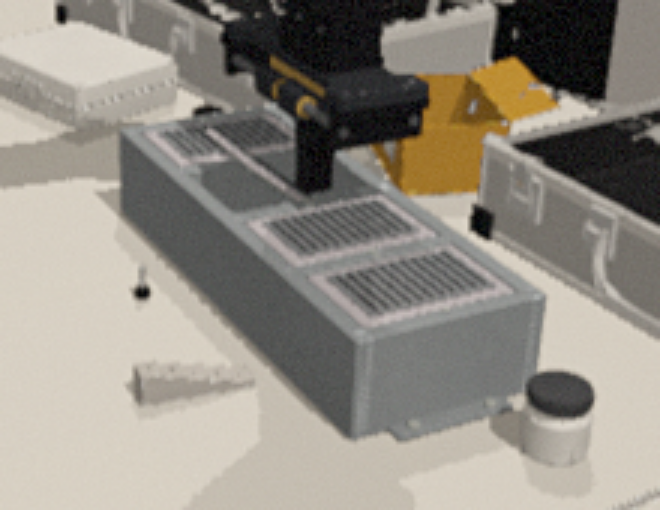

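The picture shows hatch 2's near edge raised (about pixel 205–300, 130–190), so it is the loose one. I'll keep pushing.

Emit:
drive_tool --pt "0 0 0.4 0 0 0 0" --pt "0 0 0.4 0 0 0 0" --pt "0 0 0.4 0 0 0 0" --pt "0 0 0.4 0 0 0 0" --pt "0 0 0.3 0 0 0 0" --pt "0 0 0 0 0 0 0"

```text
time_s: 5.12
tool_pos: [0.6131, 0.1022, 0.1131]
tool_rot: [-180.0, -0.1, 174.4]
force: [-0.0, 1.1, 1.6]
grip_width: 0.0004
```

Emit:
drive_tool --pt "0 0 0.3 0 0 0 0" --pt "0 0 0.3 0 0 0 0" --pt "0 0 0 0 0 0 0"

```text
time_s: 5.37
tool_pos: [0.6133, 0.1024, 0.1076]
tool_rot: [-180.0, -0.0, 174.4]
force: [0.7, 0.1, 0.6]
grip_width: 0.0004
```

```bash
python3 -c "
from h import *
import cv2
go(2,.037)
c=env.read_camera('scene');cv2.imwrite('pics/s2.png',cv2.resize(c['img'][130:300,200:420],None,fx=3,fy=3))"
```

```text
t 5.3667 [0.6133 0.1024 0.1076] [-1.7999e+02 -4.0000e-02  1.7445e+02] F [0.7 0.1 0.6] w 0.0004367479246547158
tool shift cm [0.02 0.1  0.06] turn [-0.01 -0.04 -0.  ]
```

View pics/s2.png

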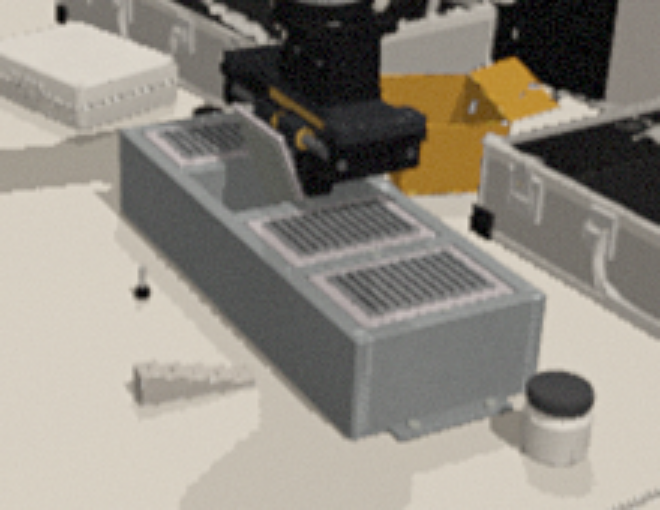

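The hatch now stands at roughly 60°. I'll ease the finger away from the plate and go straight up.

Emit:
drive_tool --pt "-0.4 0 0 0 0 0 0" --pt "-0.2 0 -0.3 0 0 0 0" --pt "0 0 -1 0 0 0 0" --pt "0 0 -2 0 0 0 0" --pt "0 0 -2.5 0 0 0 0" --pt "0 0 -2.5 0 0 0 0" --pt "0 0 -2.5 0 0 0 0" --pt "0 0 -2.5 0 0 0 0" --pt "0 0 -2 0 0 0 0" --pt "0 0 0 0 0 0 0" --pt "0 0 0 0 0 0 0" --pt "0 0 0 0 0 0 0"

```text
time_s: 6.42
tool_pos: [0.6192, 0.1017, 0.2609]
tool_rot: [-180.0, -0.0, 174.4]
force: [-0.1, 0.3, -0.3]
grip_width: 0.0006
```

```bash
python3 -c "
from h import *
import cv2
go(2,.2)
c=env.read_camera('scene');cv2.imwrite('pics/s3.png',cv2.resize(c['img'][130:300,200:420],None,fx=3,fy=3))"
```

```text
t 6.4167 [0.6192 0.1017 0.2609] [-1.7999e+02 -4.0000e-02  1.7444e+02] F [-0.1  0.3 -0.3] w 0.0005502897986300172
tool shift cm [ 0.61  0.11 -0.91] turn [-0.01 -0.04 -0.01]
```

View pics/s3.png

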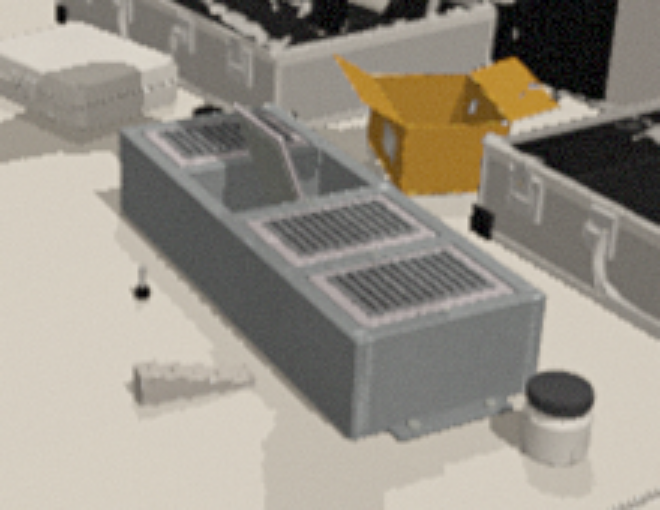

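```bash
python3 -c "
from h import *
import cv2
c=env.read_camera('scene');P=np.linalg.inv(c['pose'])
big=cv2.resize(c['img'][150:210,260:320],None,fx=10,fy=10,interpolation=cv2.INTER_CUBIC)
R=Ro.from_euler('z',-5.553,degrees=True)
for a,col in((.75,(0,0,255)),(.95,(0,255,0)),(1.1,(255,0,0)),(1.25,(0,255,255))):
  for y in(.0835,.0085):
    p=R.apply([-.058*np.cos(a)-.004*np.sin(a),y,.058*np.sin(a)+.004*np.cos(a)*0+.072])+[.5789,.0605,0]
    q=P[:3,:3]@p+P[:3,3];q=c['mtx']@q;q=q[:2]/q[2];print(a,y,q.round(1))
    cv2.circle(big,(int((q[0]-260)*10+5),int((q[1]-150)*10+5)),5,col,-1)
cv2.imwrite('pics/s4.png',big)"
```

```text
0.75 0.0835 [268.  172.2]
0.75 0.0085 [283.  184.1]
0.95 0.0835 [271.2 168.5]
0.95 0.0085 [286.5 180.2]
1.1 0.0835 [274.1 166.2]
1.1 0.0085 [289.5 177.8]
1.25 0.0835 [277.1 164.3]
1.25 0.0085 [292.7 175.8]
```

View pics/s4.png

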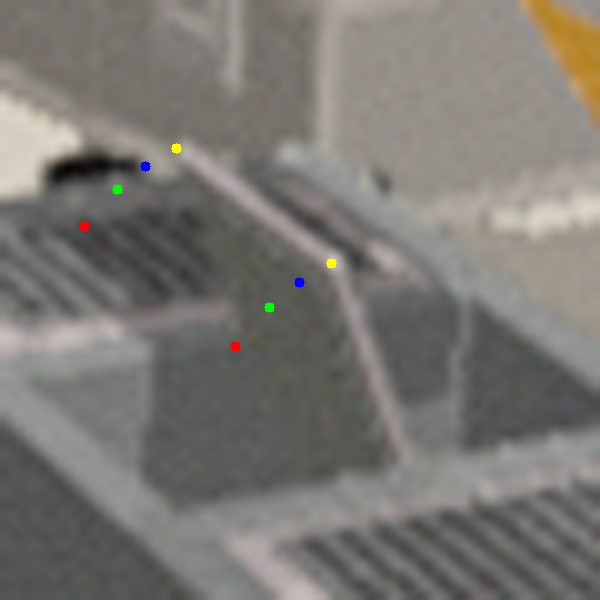

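The raised corners, at crop pixels (178,148) and (333,263), match the predicted positions for about 1.25 rad. The hatch is standing at its stop and the arm is clear.

```bash
python3 -c "
from h import *
env.sign_off();print(env.get_obs()['time_s'])"
```

```text
the job is handed in; nothing more can be done
the job is handed in; nothing more can be done
```

Hatch 2, second from the left, was the loose one. It now stands tipped open, and I've handed the job in.

- **Search:** I pressed hatch 1 first; it held at about 18 N, so it is locked. Hatch 2 gave at about 1.5 N. I did not press hatches 3 and 4.
- **Opening:** I pushed hatch 2's far half down about 38 mm with closed fingertips, then moved the arm straight up, clear of it.
- **Last checks:** In the scene camera the raised edge matched a tilt of about 1.25 rad, the stop. That is a little more than the 0.9 to 1.2 rad you gave for that push, and well above 0.75. The tool force read about 0 N with the tool 26 cm above the table.
- **Small things:** The jar, screw and wedge looked unmoved in the pictures. I did not check the vial at the end because it is mostly hidden behind the unit in that view, but the arm did not touch down near it.
- **Time:** About 6.5 s of the 42 s were used. The hand-in gave no verdict.

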